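# Slide the battery box into its charging bay

### The job

Slide the heavy battery box into the charging bay: push it sideways along the table until it is in line with the bay, then push it in between the two side rails until it stands flush against the charger at the back. Push it low with the fingers, only on its dark rubber base, so that it slides and does not tip; do not lift it or push on its grey body or handle, leave the other things on the table where they are, and finish clear of everything.

Things in the scene. Friction and masses are not known exactly. Their poses are not given: they have to be found in the camera images.
- battery_box: loose heavy battery box, about 0.8 kg. Its base is a dark rubber block 70 (x) by 100 (y) by 24 mm high, a ledge all round the narrower grey body. Origin: centre of its underside, z up. It grips the table (friction 0.8 to 1.1; slides at 5 to 11 N). Starts nearer the robot than the bay, about 115 mm to the bay's +y or -y side, up to 14 degrees askew. Goes in +x side first, its -x side towards the robot.
- box_upper: the box's grey body, fixed on the middle of the base: 46 (x) by 76 (y) by 61 mm high, its top 85 mm above the table, so set back 12 mm from the base's edges, with a black handle along y on top (60 mm long, 8 mm thick, up to 100 mm above the table). Pushed here the box tips. Not to be touched. Origin: centre of the base's top face, 24 mm above the box's origin.
- charging_bay: fixed bay, open towards the robot. Origin: table point under the centre of the box when fully home (frames then agree); x inwards, away from the robot, z up. Two aluminium rails 20 mm high, 12 mm thick, inner faces at y = +62 and -62 mm, from x = -20 to +35 mm. Black charger at the back, 148 mm wide, 55 mm high, flat front face at x = +35 mm. Home, the box stands 15 mm out of the rails.
- spray_can: loose bare metal can, 52 mm across, 90 mm high, 0.25 kg, standing on the side of the bay's approach opposite the box. Leave alone. Origin: centre of its underside.
- spare_wheel: loose knobbly wheel lying flat, 94 mm across, 50 mm high over its hub, beside the bay on its left. Leave alone. Origin: centre of its underside.
- battery_pack: loose blue battery pack lying flat, 110 by 46 by 30 mm, beside the bay on its right. Leave alone. Origin: centre of its underside.
- screwdriver: loose screwdriver lying on the left of the table. Leave alone. Origin: on the table under it.
- mug: loose white mug, 76 mm across, 85 mm high, on the right of the table. Leave alone. Origin: centre of its underside.
Things that resemble listed ones, but are neither listed nor needed, are in the scene too. What is shaped like the battery_box but blue is not meant.

How it is judged:
By the outcome, as a careful person would: the job done as asked, in the order asked, and still so for the second after the job is handed in, with the robot touching nothing.
It also fails if it takes over 70 s, if anything falls off the work surface, if the arm or the gripper's body presses on something with over 40 N, if the wrist force passes 120 N, or if a joint passes its speed limit or range.

### The arm

A 6-joint arm with a two-finger parallel gripper is mounted at the origin on the work surface. World frame = base frame: x ahead of the robot, y to its left, z up, the work surface at z = 0. Lengths are in m, angles in rad, forces in N, time in s.
With the tool pointing down it reaches from about 0.275 to 0.825 m from the base axis. Payload 4.9 kg.
Tool frame: the origin (TCP) lies midway between the tips of the shut fingers; the grasp point (between the pads) lies 19 mm behind it (bot.grip_depth is the distance from the TCP to the grasp point, in m); y points along the fingers, x is the direction in which the jaws open and shut, and the axes are right-handed (so a half turn about y gives the same grasp; the last joint's range is limited). The gripper opens to 85 mm and grips with 20 to 120 N. Pads are 22 mm wide; open, the fingers measure 114 mm over their backs; the gripper's body (76 mm by 85 mm) begins 54 mm behind the grasp point. The pads swing forward as they close: fully open they stand 13 mm farther back than shut.
Start: joints at [1.01, 0.326, -0.193, 1.052, 0, 1.437], TCP at [0.228, 0.501, 0.231] pointing down, gripper open.
Joint ranges: [-2.65, 2.65], [-0.97, 1.79], [-1.3, 1.35], [-1.93, 2.1], [-1.47, 1.37], [-3.14, 3.14]. Speed limits (rad/s): [2.57, 2.57, 3.14, 3.14, 3.14, 3.14].

### API

Orientations are given as a unit quaternion [w, x, y, z].
In Python, from cell import bot gives the robot as it stands. Calls block until the motion is done:
- bot.move_pose(position, orientation): joint-space move of the TCP to a pose.
- bot.move_linear(position, speed=0.15, rotation=None, until_force=None): straight line of the TCP; rotation=None keeps the orientation; speed is the mean speed in m/s. With until_force (N) it stops when the force on the tool has changed by that much, and returns True; else False.
- bot.goto_joints(angles): joint-space move.
- bot.set_gripper(opening, grasp_force=None): opening from 0.0 (shut) to 1.0 (fully open); grasp_force is the grip in N (None keeps the last); returns when the fingers have stopped.
- bot.wait(seconds).
- bot.solve_ik(position, orientation): joint angles nearest the present ones, or None.
- bot.camera(name): name is "scene" or "top"; returns the picture (480x640x3 uint8, red, green, blue); there is no depth.
- bot.calibration(name): a dict with "mtx" (3x3 intrinsics, pixels), "k1" (the pictures are not rectified: a ray, as slopes to the right and down, at radius r is drawn at 1 + k1 r^2 times it, then the intrinsics apply), "extrinsics" (4x4, takes a point from world to camera coordinates). Camera axes: x right, y down, z forward; pixel columns grow to the right and rows downward; lengths in m; the calibration is good to about 2 mm. A picture is of the moment at which its call begins. calibration takes no time and is no camera call.
A pose or a line that the arm cannot do raises bot.PlanningError and nothing moves.
- bot.close_job(): hands the job in, once; it reports no verdict.
Trained networks look in the newest picture that a camera, given by its name, has taken for a name from the list of things; names that differ only in an ending like _2 or _b are one class to them, and where a whole thing is asked for, a point or a joint stands for the part that bears it (a point fixed in the world has none). Each returns a list of dicts, best first, with "confidence" (0 to 1); they miss things now and then, are a little off and sometimes report something else, mostly with a low value. They report only what shows in the picture. A call takes as long as a camera call. They do not tell look-alikes from the thing itself.
- bot.search_frame(camera, thing): "bbox" ([left, top, width, height] in pixels, round what is visible of it).
Readings, each from a call of its own:
- bot.read_clock(): time.
- bot.read_joint_positions(): joint angles.
- bot.read_joint_vel(): joint speeds.
- bot.read_joint_efforts(): joint torques, N m.
- bot.read_position(): TCP position.
- bot.read_tool_rot(): TCP orientation.
- bot.read_ft_force(): force on the tool from outside, world axes, zero at the start.
- bot.read_moment(): the same for the moment, N m.
- bot.read_gripper_width(): opening from 0.0 (shut) to 1.0 (fully open).
Only numpy, scipy, OpenCV 4.12 (cv2) and the standard library are available. Lean on these libraries where they do the work, as an engineer would, in place of code of your own. Each camera call takes 0.05 s, during which the arm holds its last target.

## Working session

There is one attempt and no reset: what is moved stays moved. The work goes in short steps, each a Python script; the robot and the scene stay as the last script left them, time stands still between calls to the robot, and variables do not carry over. Pictures are saved under pics/ and viewed, and the job is handed in when it is done.

```bash
mkdir -p pics; python3 - <<'E'
from cell import bot
import cv2
for c in("scene","top"):
    im=bot.camera(c); cv2.imwrite(f"pics/{c}0.png",im[:,:,::-1])
    k=bot.calibration(c); print(c,k["mtx"].tolist(),k["k1"],k["extrinsics"].round(4).tolist() if hasattr(k["extrinsics"],'round') else k["extrinsics"])
    for t in("battery_box","box_upper","charging_bay","spray_can","spare_wheel","battery_pack"):
        print(t,[( [round(v) for v in d["bbox"]],round(d["confidence"],2)) for d in bot.search_frame(c,t)])
print(bot.read_clock())
E
```

```text
scene [[456.99323866182425, 0.0, 317.90277648051534], [0.0, 456.99323866182425, 236.24372054998176], [0.0, 0.0, 1.0]] -0.034612195237337905 [[-0.5107, 0.8597, -0.0022, 0.2851], [0.6619, 0.3916, -0.6392, -0.3615], [-0.5487, -0.3279, -0.7691, 1.4732], [0.0, 0.0, 0.0, 1.0]]
battery_box [([363, 192, 46, 49], 0.81), ([392, 281, 46, 58], 0.72), ([213, 224, 44, 36], 0.63), ([332, 226, 49, 51], 0.56)]
box_upper [([374, 192, 35, 37], 0.9), ([402, 280, 32, 45], 0.75), ([339, 228, 38, 42], 0.67)]
charging_bay [([237, 246, 82, 66], 0.58), ([483, 273, 16, 36], 0.35)]
spray_can [([272, 190, 24, 36], 0.64)]
spare_wheel [([311, 293, 40, 44], 0.81), ([338, 227, 40, 41], 0.39)]
battery_pack [([216, 225, 42, 37], 0.96)]
top [[448.7597733112089, 0.0, 325.942649227655], [0.0, 448.7597733112089, 237.43208881371365], [0.0, 0.0, 1.0]] -0.02327652143005625 [[0.0337, -0.9994, 0.0015, -0.011], [-0.9779, -0.0332, -0.2062, 0.5791], [0.2062, 0.0055, -0.9785, 0.8027], [0.0, 0.0, 0.0, 1.0]]
battery_box [([164, 183, 41, 54], 0.98), ([245, 223, 57, 51], 0.89), ([234, 294, 53, 55], 0.76)]
box_upper [([170, 183, 26, 43], 0.86), ([242, 300, 41, 43], 0.85), ([248, 228, 48, 34], 0.79), ([109, 207, 15, 98], 0.23)]
charging_bay [([301, 141, 84, 77], 0.8)]
spray_can [([370, 241, 33, 34], 0.77)]
spare_wheel [([241, 142, 47, 46], 0.74)]
battery_pack [([401, 175, 23, 52], 0.71)]
0.7
```

View pics/scene0.png

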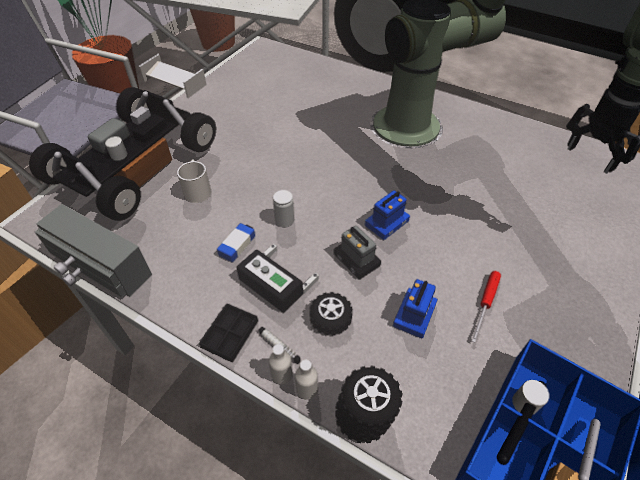

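View pics/top0.png

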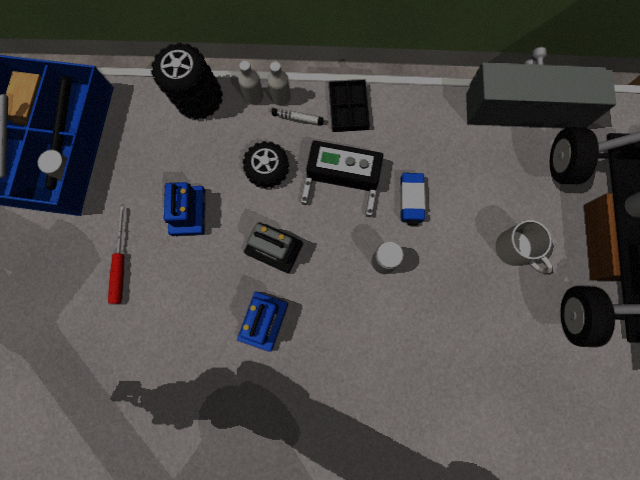

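```bash
python3 - <<'E'
import cv2
a=cv2.imread("pics/top0.png")[130:370,150:450]
cv2.imwrite("pics/top0z.png",cv2.resize(a,(750,600),interpolation=cv2.INTER_CUBIC))
a=cv2.imread("pics/scene0.png")[180:350,200:440]
cv2.imwrite("pics/scene0z.png",cv2.resize(a,(800,567),interpolation=cv2.INTER_CUBIC))
E
```

```text
(no output)
```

View pics/top0z.png

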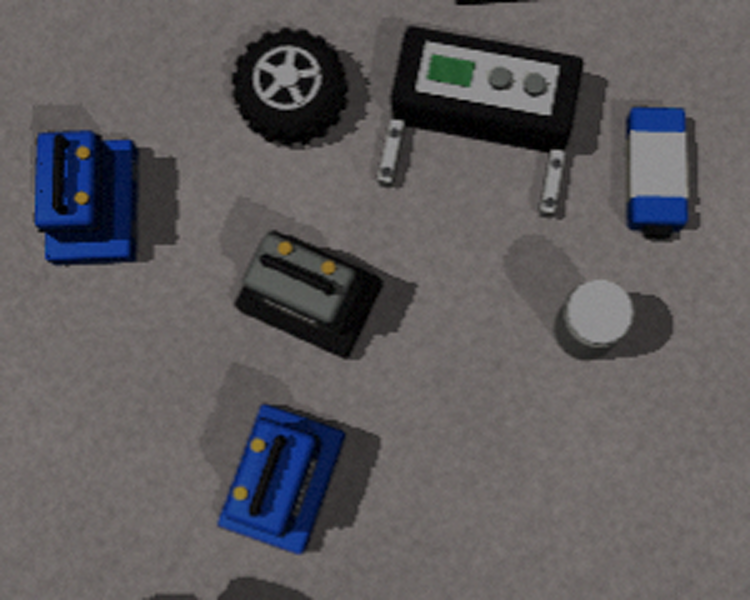

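View pics/scene0z.png

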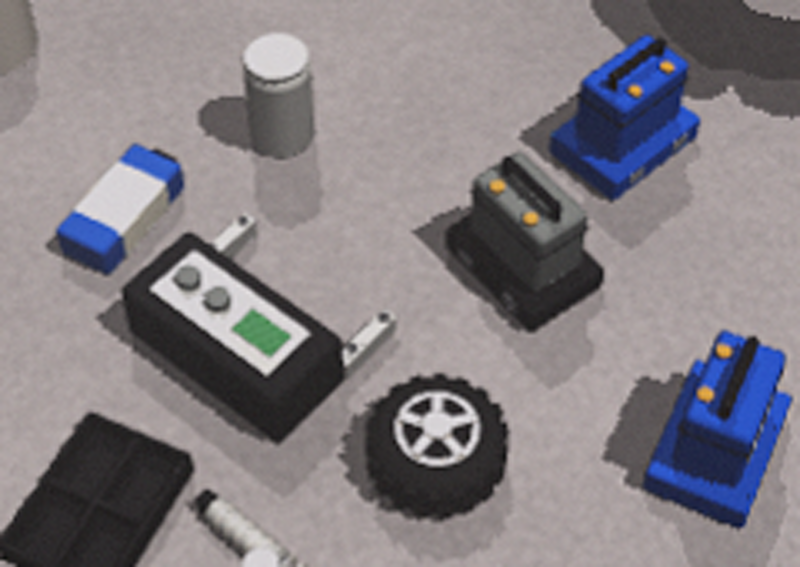

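The top view shows the grey-on-black box at about px (273,246), left (+y) of the bay. The bay's charger is at (345,165) and its rails end at about (304,203) and (369,214). The can is at (389,257). The blue look-alikes are at (263,320) and (184,208). Next I'll zoom in to pick corners.

```bash
cat > h.py <<'E'
import numpy as np, cv2
from cell import bot
def proj(c,P):
    k=bot.calibration(c);E=np.array(k["extrinsics"]);P=np.atleast_2d(P)
    q=P@E[:3,:3].T+E[:3,3];s=q[:,:2]/q[:,2:];r2=(s**2).sum(1,keepdims=True)
    s=s*(1+k["k1"]*r2);M=np.array(k["mtx"]);return s*[M[0,0],M[1,1]]+M[:2,2]
def back(c,uv,z):
    k=bot.calibration(c);E=np.array(k["extrinsics"]);M=np.array(k["mtx"])
    d=(np.array(uv,float)-M[:2,2])/[M[0,0],M[1,1]];s=d.copy()
    for _ in range(20): s=d/(1+k["k1"]*(s**2).sum())
    R=E[:3,:3];o=-R.T@E[:3,3];v=R.T@np.r_[s,1];return o+v*(z-o[2])/v[2]
def W(pose,p):
    x,y,a=pose;p=np.atleast_2d(np.array(p,float));c,s=np.cos(a),np.sin(a)
    return np.c_[x+c*p[:,0]-s*p[:,1],y+s*p[:,0]+c*p[:,1],p[:,2]]
def rect(x0,x1,y0,y1,z): return [[x0,y0,z],[x1,y0,z],[x1,y1,z],[x0,y1,z]]
BOX=[rect(-.035,.035,-.05,.05,0),rect(-.035,.035,-.05,.05,.024),rect(-.023,.023,-.038,.038,.085)]
BAY=[rect(-.02,.035,.062,.074,.02),rect(-.02,.035,-.074,-.062,.02),[[.035,.074,0],[.035,-.074,0],[.035,-.074,.055],[.035,.074,.055]]]
def overlay(c,im,items,x0,y0,w,h,s,fn):
    a=cv2.resize(im[y0:y0+h,x0:x0+w,::-1],None,fx=s,fy=s,interpolation=cv2.INTER_CUBIC)
    a=np.clip(a.astype(float)*1.6,0,255).astype(np.uint8)
    for pose,model,col in items:
        for f in model:
            p=(proj(c,W(pose,f))+.5-[x0,y0])*s
            cv2.polylines(a,[np.round(p).astype(np.int32)],True,col,1)
    cv2.imwrite(fn,a)
E
python3 - <<'E'
from h import *
for c,(x0,y0,w,h,s) in dict(top=(230,130,170,150,4),scene=(230,180,170,140,4)).items():
    im=cv2.imread(f"pics/{c}0.png")[:,:,::-1]
    overlay(c,im,[],x0,y0,w,h,s,f"pics/{c}1.png")
E
```

```text
(no output)
```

View pics/top1.png

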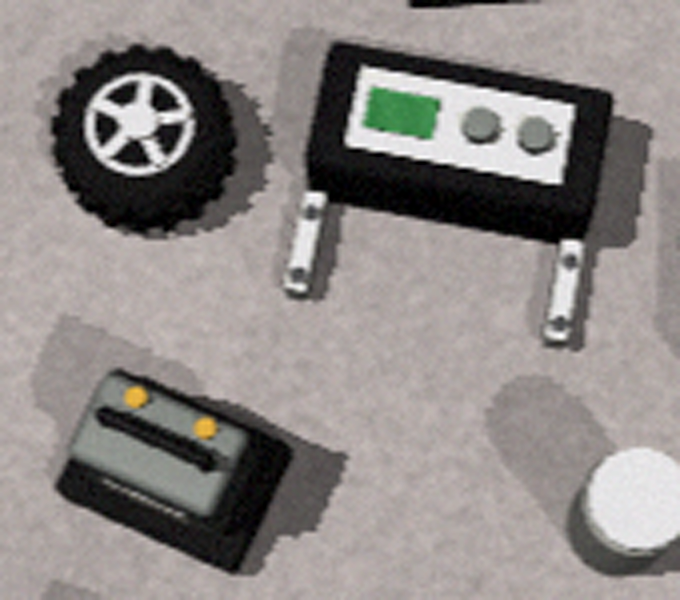

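View pics/scene1.png

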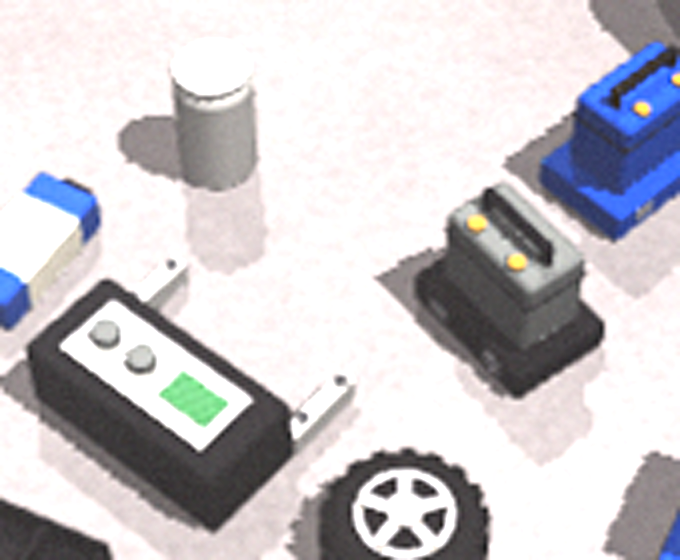

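```bash
cat > fit.py <<'E'
from h import *
from scipy.optimize import least_squares
def fit(obs,x0):
    def r(p): return np.concatenate([(proj(c,W(p,[P]))[0]-uv) for c,P,uv in obs])
    s=least_squares(r,x0,loss='soft_l1'); return s.x,r(s.x).reshape(-1,2).round(1)
E
python3 - <<'E'
from fit import *
T=lambda x,y:(230+x/4-.5,130+y/4-.5); S=lambda x,y:(230+x/4-.5,180+y/4-.5)
bay=[("top",(-.02,.074,.02),T(283,288)),("top",(-.02,.062,.02),T(308,293)),("top",(-.02,-.062,.02),T(543,337)),("top",(-.02,-.074,.02),T(568,343)),
("scene",(.035,.074,.055),S(292,432)),("scene",(.035,-.074,.055),S(107,282))]
a=T;box=[("top",(-.035,.05,0),T(57,490)),("top",(-.035,-.05,0),T(238,573)),("top",(.035,-.05,.024),T(292,453)),
("top",(.023,.038,.085),T(118,372)),("top",(.023,-.038,.085),T(250,432)),("top",(-.023,-.038,.085),T(212,517)),
("scene",(.035,.05,0),S(517,397)),("scene",(-.035,.05,0),S(603,340))]
pb,rb=fit(bay,[.55,0,0]);px,rx=fit(box,[.4,.1,0])
print(pb.tolist(),np.degrees(pb[2]),rb.tolist());print(px.tolist(),np.degrees(px[2]),rx.tolist())
can=np.r_[back("top",T(632,500),.09)[:2]];print("can",can)
c,s=np.cos(pb[2]),np.sin(pb[2]);R=np.array([[c,s],[-s,c]])
print("box in bay",R@(px[:2]-pb[:2]),"can in bay",R@(can-pb[:2]))
for n,(cc,z) in dict(bl=("top",.085)).items():
  for u in [(263,320),(184,208)]: print("blue approx",back(cc,u,.05),)
for cc,v in dict(top=(230,130,170,150,4),scene=(230,180,170,140,4)).items():
    im=cv2.imread(f"pics/{cc}0.png")[:,:,::-1]
    overlay(cc,im,[(pb,BAY,(0,0,255)),(px,BOX,(0,255,255))],*v,f"pics/{cc}2.png")
import json;json.dump(dict(bay=pb.tolist(),box=px.tolist()),open("pose.json","w"))
E
```

```text
[0.6696224450931957, -0.012116326148185887, -0.1611707998600561] -9.234406612728895 [[-0.0, -0.3], [-0.6, -0.5], [0.2, -0.1], [-0.2, -0.5], [0.5, -7.0], [-0.3, -2.8]]
[0.5648099215604925, 0.11406659567635877, -0.39644504701211375] -22.714628002659627 [[1.0, 1.9], [-0.1, 1.4], [0.5, -1.7], [-2.6, -1.3], [0.9, 0.2], [-0.3, 1.1], [-0.4, 1.1], [0.2, 1.2]]
can [ 0.54459179 -0.10598858]
box in bay [-0.12370323  0.10772792] can in bay [-0.10834622 -0.11271984]
blue approx [0.41905927 0.12134352 0.05      ]
blue approx [0.63121379 0.29127243 0.05      ]
```

View pics/top2.png

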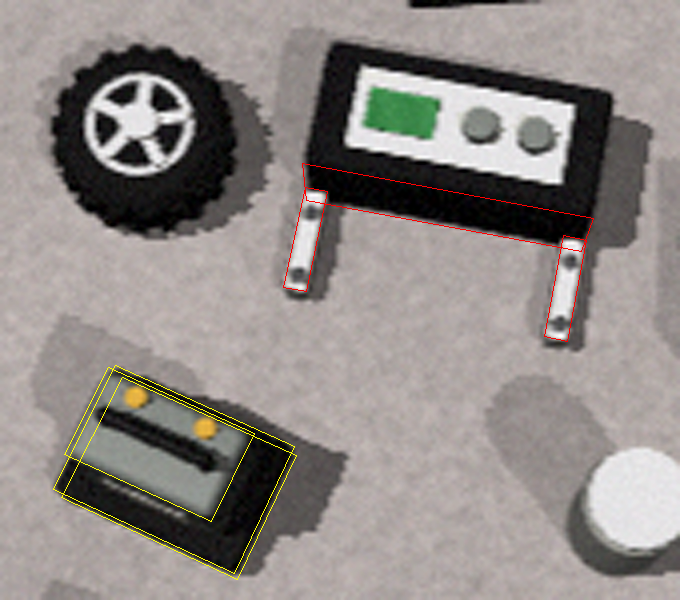

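View pics/scene2.png

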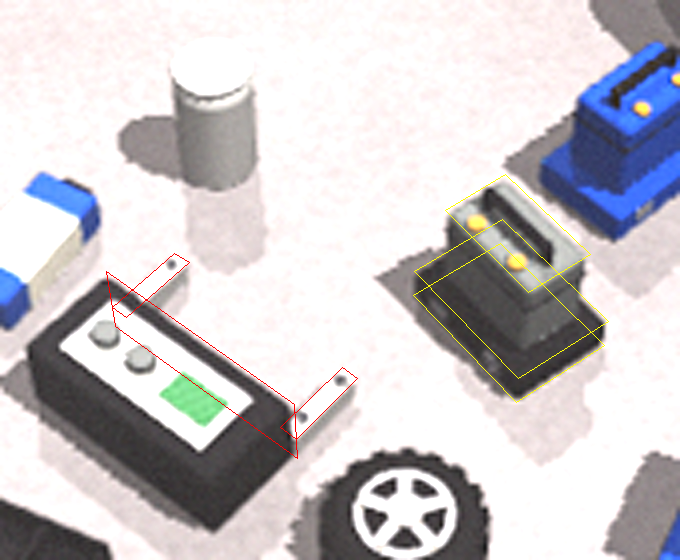

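```bash
cat > geo.py <<'E'
from h import *
import json
from scipy.spatial.transform import Rotation as Ro
P=json.load(open("pose.json"));bay=np.array(P["bay"]);a=bay[2]
ex=np.array([np.cos(a),np.sin(a),0]);ey=np.array([-np.sin(a),np.cos(a),0]);ez=np.array([0,0,1.])
def tob(p): q=np.array(p[:2])-bay[:2];return np.array([q@ex[:2],q@ey[:2]])
def tow(x,y,z): return np.array([bay[0],bay[1],0])+x*ex+y*ey+z*ez
def quat(push,jaw,tilt):
    d=np.sin(tilt)*push-np.cos(tilt)*ez
    R=np.c_[jaw,d,np.cross(jaw,d)];q=Ro.from_matrix(R).as_quat();return [float(q[3]),*map(float,q[:3])],d
E
python3 - <<'E'
from geo import *
Z=lambda x,y:(150+x/2.5-.5,130+y/2.5-.5)
print("blue2 base",[tob(back("top",Z(*p),z)).round(3).tolist() for p,z in [((45,262),0),((135,262),0),((135,142),.024)]],"topbody",[tob(back("top",Z(*p),.085)).round(3).tolist() for p in [(36,224),(95,224),(103,135),(40,132)]])
print("blue1 base",[tob(back("top",Z(*p),z)).round(3).tolist() for p,z in [((219,525),0),((303,553),0),((345,432),.024)]],"topbody",[tob(back("top",Z(*p),.085)).round(3).tolist() for p in [(264,405),(320,428)]])
print("wheel",tob(back("top",Z(290,78),.04)))
print("box",tob(P["box"]))
for name,push,jaw,pt in [("side",-ey,ex,(-.124,.09)),("side",-ey,ex,(-.124,.061)),("in",ex,ey,(-.2,0)),("in",ex,ey,(-.046,0))]:
  for sg in(1,-1):
    for t in (20,25,30):
      q,d=quat(push,sg*jaw,np.radians(t)); 
      for z in(.007,.2):
        p=tow(*pt,.007)-d*((z-.007)/np.cos(np.radians(t)))
        s=bot.solve_ik(p.tolist(),q);print(name,pt,sg,t,z,None if s is None else np.round(s,2))
E
```

```text
blue2 base [[-0.137, 0.331], [-0.123, 0.258], [-0.028, 0.275]] topbody [[-0.122, 0.312], [-0.114, 0.268], [-0.044, 0.28], [-0.051, 0.328]]
blue1 base [[-0.316, 0.14], [-0.324, 0.071], [-0.226, 0.056]] topbody [[-0.222, 0.112], [-0.23, 0.068]]
wheel [0.04491956 0.15904108]
box [-0.12370323  0.10772792]
side (-0.124, 0.09) 1 20 0.007 [ 0.21  0.71 -0.24  0.75 -0.32  1.96]
side (-0.124, 0.09) 1 20 0.2 [ 0.31  0.58  0.07  1.23 -0.31  2.07]
side (-0.124, 0.09) 1 25 0.007 [ 0.25  0.75 -0.19  0.81 -0.4   2.02]
side (-0.124, 0.09) 1 25 0.2 [ 0.37  0.65  0.17  1.32 -0.37  2.15]
side (-0.124, 0.09) 1 30 0.007 [ 0.28  0.79 -0.14  0.88 -0.47  2.07]
side (-0.124, 0.09) 1 30 0.2 [ 0.43  0.73  0.29  1.43 -0.43  2.23]
side (-0.124, 0.09) -1 20 0.007 [ 0.21  0.71 -0.24  0.75 -0.32 -1.18]
side (-0.124, 0.09) -1 20 0.2 [ 0.31  0.58  0.07  1.23 -0.31 -1.07]
side (-0.124, 0.09) -1 25 0.007 [ 0.25  0.75 -0.19  0.81 -0.4  -1.12]
side (-0.124, 0.09) -1 25 0.2 [ 0.37  0.65  0.17  1.32 -0.37 -0.99]
side (-0.124, 0.09) -1 30 0.007 [ 0.28  0.79 -0.14  0.88 -0.47 -1.07]
side (-0.124, 0.09) -1 30 0.2 [ 0.43  0.73 
[... 1658 characters left out ...]
4]
in (-0.046, 0) 1 20 0.2 [-0.11  0.13 -0.61  0.48 -0.02  0.05]
in (-0.046, 0) 1 25 0.007 [-0.12  0.52 -0.74 -0.13 -0.02  0.04]
in (-0.046, 0) 1 25 0.2 [-0.11  0.05 -0.75  0.34 -0.02  0.05]
in (-0.046, 0) 1 30 0.007 [-0.11  0.53 -0.83 -0.31 -0.02  0.04]
in (-0.046, 0) 1 30 0.2 [-0.1  -0.03 -0.88  0.2  -0.03  0.05]
in (-0.046, 0) -1 20 0.007 [-0.12  0.53 -0.65  0.04 -0.01 -3.1 ]
in (-0.046, 0) -1 20 0.2 [-0.11  0.13 -0.61  0.48 -0.02 -3.1 ]
in (-0.046, 0) -1 25 0.007 [-0.12  0.52 -0.74 -0.13 -0.02 -3.1 ]
in (-0.046, 0) -1 25 0.2 [-0.11  0.05 -0.75  0.34 -0.02 -3.09]
in (-0.046, 0) -1 30 0.007 [-0.11  0.53 -0.83 -0.31 -0.02 -3.1 ]
in (-0.046, 0) -1 30 0.2 [-0.1  -0.03 -0.88  0.2  -0.03 -3.09]
```

```bash
cat > s1.py <<'E'
from geo import *
t=np.radians(20);q,d=quat(-ey,ex,t)
bot.set_gripper(0.35)
bot.move_pose(tow(-.153,.184,.25).tolist(),q)
print("w",bot.read_gripper_width(),bot.read_ft_force())
print(bot.move_linear(tow(-.153,.184,.05).tolist(),speed=.15,until_force=8))
print(bot.move_linear(tow(-.153,.184,.008).tolist(),speed=.04,until_force=4))
print(tob(bot.read_position()),bot.read_position()[2],bot.read_ft_force(),bot.read_clock())
for c,v in dict(top=(200,130,200,150,4),scene=(280,140,200,140,4)).items():
    overlay(c,bot.camera(c),[],*v,f"pics/{c}3.png")
E
python3 s1.py
```

```text
w 0.35479559627350726 [0.10986414 0.14115439 0.45723712]
False
False
[-0.15280775  0.18412736] 0.008274853227038675 [-0.74837914 -0.52605452 -0.18547354] 5.575
```

```bash
sleep 1
```

```text
(no output)
```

View pics/top3.png

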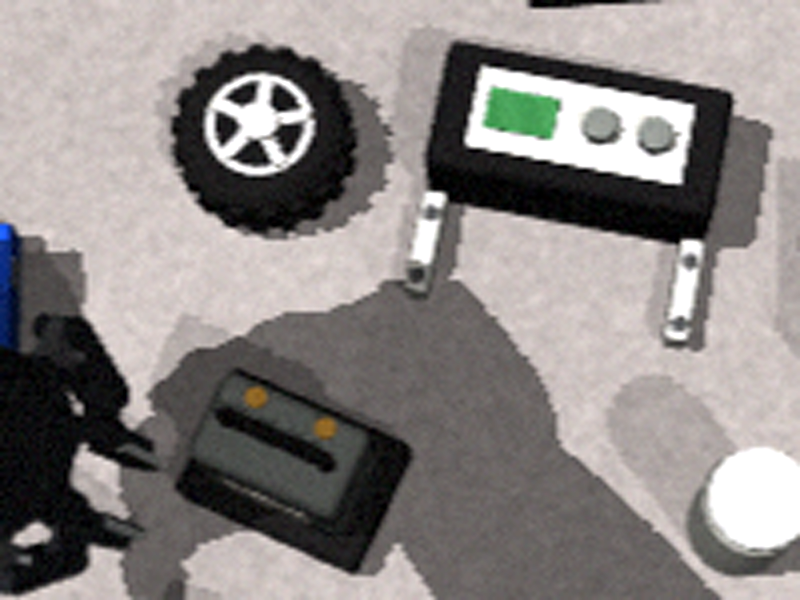

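View pics/scene3.png

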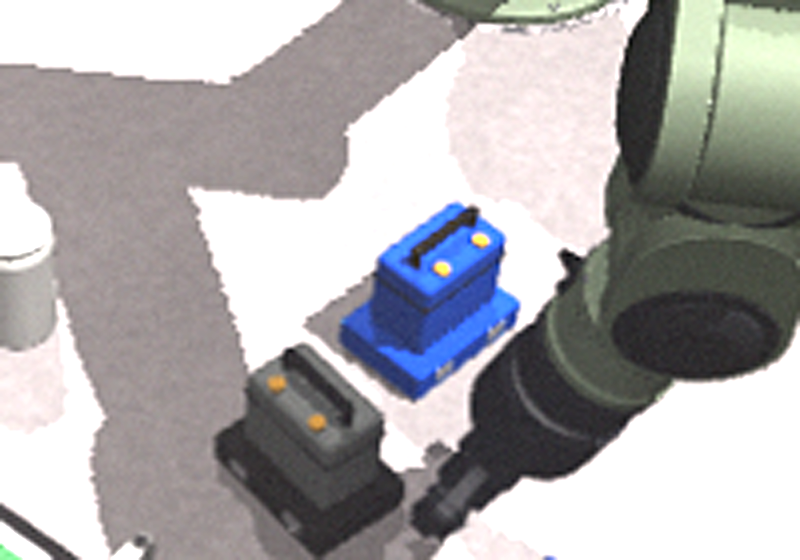

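The fingertips are down just outside the base, at zoom px (155,465) and (140,535), and the +x finger faces the box's left end. I'll make a short first push and re-measure.

```bash
cat > s2.py <<'E'
from geo import *
print(bot.move_linear(tow(-.153,.145,.008).tolist(),speed=.03,until_force=30))
print(tob(bot.read_position()),bot.read_ft_force())
for c,v in dict(top=(200,130,200,150,4),scene=(280,140,200,140,4)).items():
    overlay(c,bot.camera(c),[],*v,f"pics/{c}4.png")
print(bot.read_clock())
E
python3 s2.py
```

```text
False
[-0.15306282  0.14648794] [-0.56226024  5.74389007  0.93773424]
7.225
```

```bash
sleep 1
```

```text
(no output)
```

View pics/top4.png

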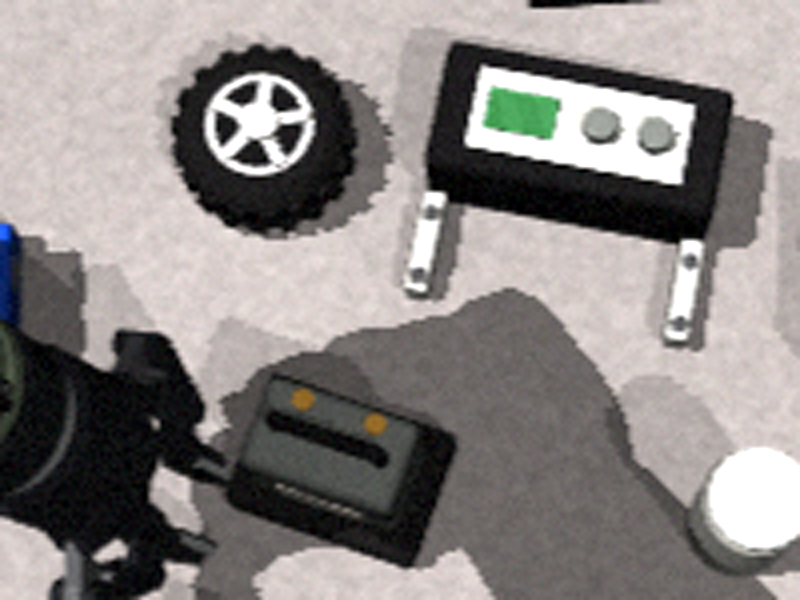

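View pics/scene4.png

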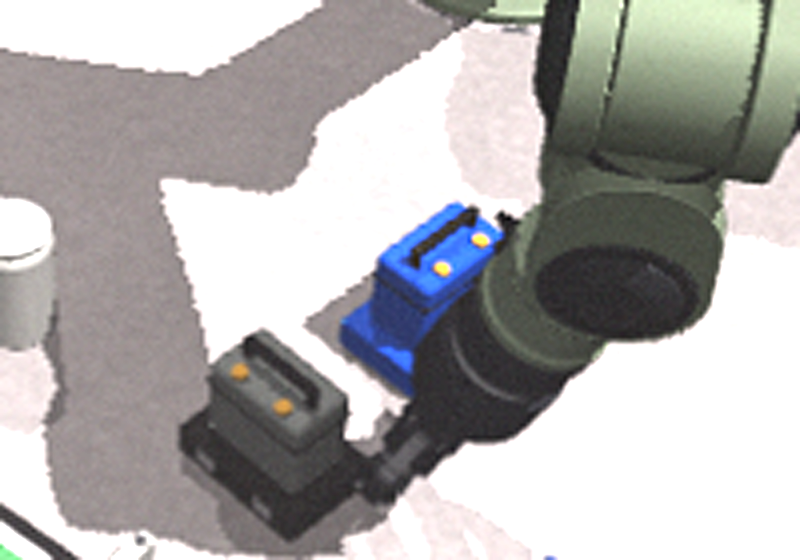

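The box slid about 25 mm and its skew fell to roughly 9°. The blue box is clear of the gripper. I'll fit the pose and re-centre the fingers.

```bash
python3 - <<'E'
from fit import *
from geo import *
T=lambda x,y:(200+x/4-.5,130+y/4-.5);S=lambda x,y:(280+x/4-.5,140+y/4-.5)
obs=[("top",(-.035,.05,0),T(228,502)),("top",(-.035,-.05,0),T(412,566)),("top",(.035,-.05,.024),T(455,437)),
("top",(.023,.038,.085),T(272,376)),("top",(.023,-.038,.085),T(424,426)),("top",(-.023,-.038,.085),T(390,517)),
("scene",(.035,.05,0),S(292,538)),("scene",(.035,-.05,.024),S(182,432))]
p,r=fit(obs,[.56,.09,-.3]);print(tob(p),np.degrees(p[2]-a),r.tolist())
E
```

```text
[-0.11962166  0.08498399] -7.961684787925551 [[0.1, 1.8], [0.2, 1.8], [0.7, -0.3], [-0.6, -0.8], [-0.6, -0.3], [-0.5, -0.1], [-0.3, 1.8], [-1.0, -2.1]]
```

```bash
cat > s3.py <<'E'
from geo import *
bot.move_linear(tow(-.153,.160,.008).tolist(),speed=.1)
bot.move_linear(tow(-.118,.160,.008).tolist(),speed=.1)
print(bot.move_linear(tow(-.118,.060,.008).tolist(),speed=.04,until_force=30))
bot.wait(.2)
print(tob(bot.read_position()),bot.read_ft_force())
for c,v in dict(top=(230,130,170,150,4),scene=(230,140,200,140,4)).items():
    overlay(c,bot.camera(c),[],*v,f"pics/{c}5.png")
print(bot.read_clock())
E
python3 s3.py
```

```text
False
[-0.11756649  0.06160441] [1.2513992  5.97829729 0.20582963]
10.975
```

```bash
sleep 1
```

```text
(no output)
```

View pics/top5.png

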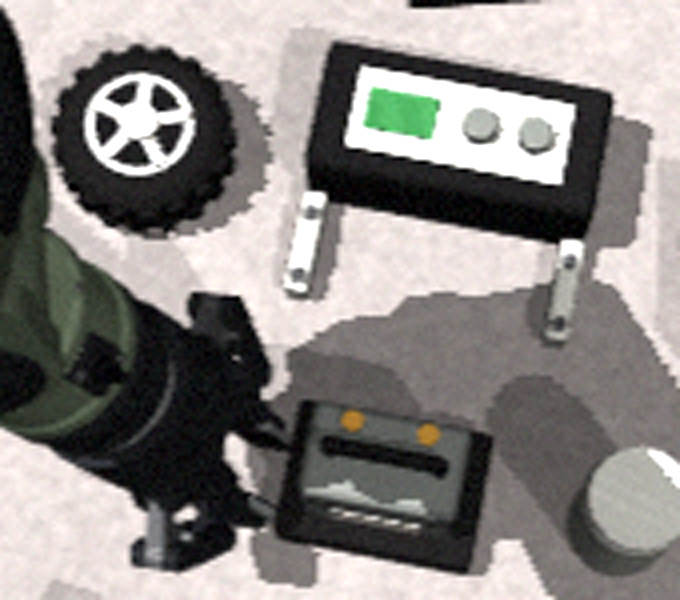

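View pics/scene5.png

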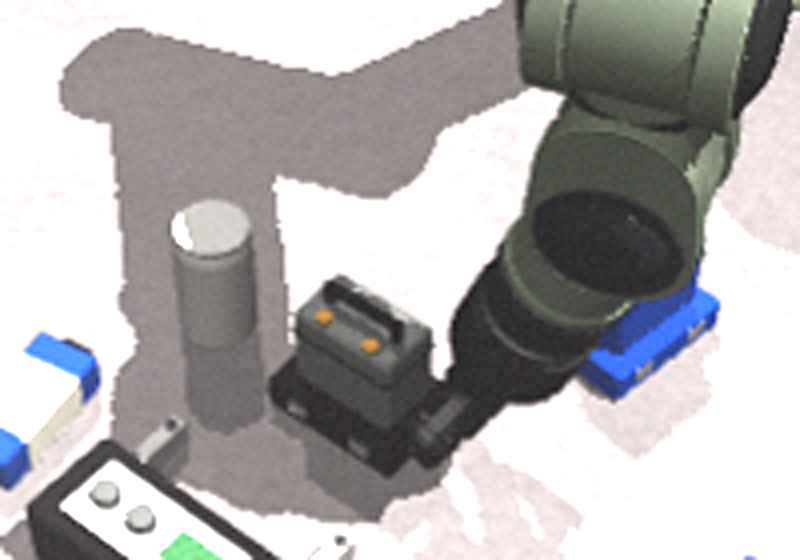

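```bash
python3 - <<'E'
from fit import *
from geo import *
T=lambda x,y:(230+x/4-.5,130+y/4-.5);S=lambda x,y:(230+x/4-.5,140+y/4-.5)
obs=[("top",(-.035,.05,0),T(275,540)),("top",(-.035,-.05,0),T(470,573)),("top",(.035,-.05,.024),T(493,433)),
("top",(.023,.038,.085),T(306,402)),("top",(.023,-.038,.085),T(468,430)),("top",(-.023,-.038,.085),T(450,522)),
("scene",(.035,.05,0),S(390,475)),("scene",(.035,-.05,.024),S(273,383))]
p,r=fit(obs,[.56,.0,-.2]);print(tob(p),np.degrees(p[2]-a),r.tolist())
# bay from rails incl. scene
obs=[("top",(-.02,.074,.02),T(283,288)),("top",(-.02,.062,.02),T(308,293)),("top",(-.02,-.062,.02),T(543,337)),("top",(-.02,-.074,.02),T(568,343)),
("top",(.035,.062,.02),T(327,195))]
pb,rb=fit(obs,bay);print(pb,bay,rb.tolist())
E
```

```text
[-0.11181957  0.0045072 ] 1.640145871537859 [[-0.6, 0.8], [-0.8, 0.7], [-0.5, -0.1], [0.8, -0.5], [0.3, -0.9], [0.9, 0.1], [1.2, 1.6], [-1.0, -0.9]]
[ 0.66863486 -0.01233406 -0.15804153] [ 0.66962245 -0.01211633 -0.1611708 ] [[0.0, 0.2], [-0.5, 0.1], [0.4, 0.3], [-0.1, -0.2], [0.1, -0.5]]
```

```bash
cat > s4.py <<'E'
from geo import *
bot.move_linear(tow(-.116,.0555,.008).tolist(),speed=.02,until_force=30)
bot.wait(.2);print(tob(bot.read_position()),bot.read_ft_force())
bot.move_linear(tow(-.116,.09,.008).tolist(),speed=.08)
bot.move_linear(tow(-.116,.12,.25).tolist(),speed=.2)
q,d=quat(ex,ey,np.radians(20))
q2,_=quat(ex,-ey,np.radians(20))
j=np.array(bot.read_joint_positions());pt=tow(-.19,0,.25).tolist()
c=[(np.abs(np.array(s)-j).max(),k) for k in(q,q2) if (s:=bot.solve_ik(pt,k)) is not None];print(c)
q=min(c)[1];json.dump(q,open("q.json","w"))
bot.move_pose(pt,q)
bot.set_gripper(.45)
im=bot.camera("top");overlay("top",im,[(bay,BAY,(0,0,255)),((*tow(-.112,0,0)[:2],a),BOX,(0,255,255))],230,130,170,150,4,"pics/top6.png")
overlay("top",im,[],230,130,170,150,4,"pics/top6b.png")
im=bot.camera("scene");overlay("scene",im,[],180,140,200,140,4,"pics/scene6.png")
print(bot.read_clock())
E
python3 s4.py
```

```text
[-0.1159953   0.05688344] [ 0.34266743  5.46985972 -0.02059203]
[(np.float64(1.950776283645172), [-0.4369120273309623, 0.62397504095437, 0.5307214146130028, -0.37161513520134537]), (np.float64(5.092368937234966), [-0.5307214146130027, 0.3716151352013453, -0.4369120273309622, 0.6239750409543698])]
15.575
```

```bash
sleep 1
```

```text
(no output)
```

View pics/top6.png

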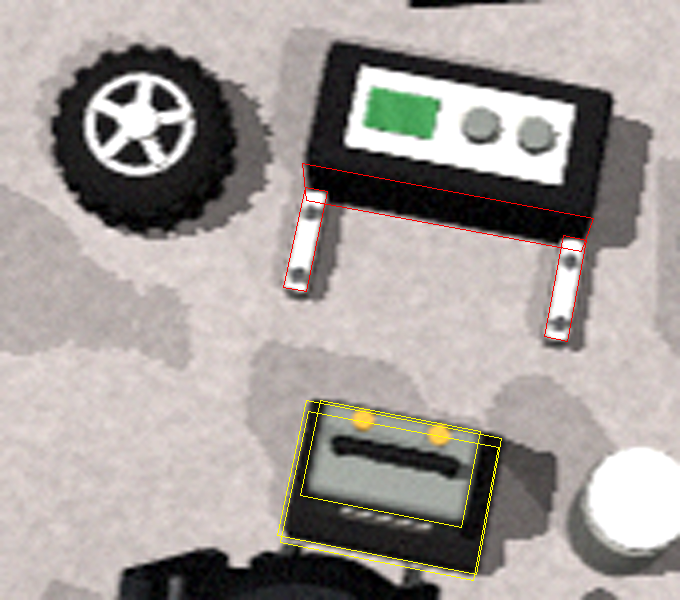

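View pics/scene6.png

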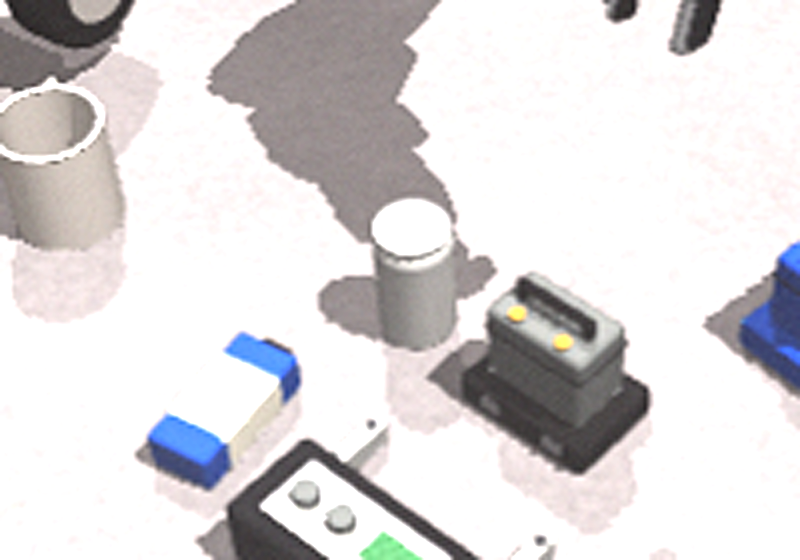

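The overlay at the aligned pose matches the box (base corners near (305,402), (498,437), (475,578)), so it's in line with the bay. Next is the push in.

```bash
cat > s5.py <<'E'
from geo import *
bot.move_linear(tow(-.182,0,.05).tolist(),speed=.15,until_force=8)
print(bot.move_linear(tow(-.182,0,.006).tolist(),speed=.04,until_force=4), bot.read_position()[2])
print(bot.move_linear(tow(-.10,0,.006).tolist(),speed=.04,until_force=25))
print(tob(bot.read_position()),bot.read_position()[2],bot.read_ft_force())
for c,v in dict(top=(230,130,170,150,4),scene=(180,140,200,140,4)).items():
    overlay(c,bot.camera(c),[],*v,f"pics/{c}7.png")
print(bot.read_clock())
E
python3 s5.py
```

```text
False 0.0062294183146903125
True
[-1.50764317e-01 -1.12603423e-04] 0.0037070125948202165 [ 0.0209595  -0.65544306 -0.72679292]
19.475
```

```bash
sleep 1
```

```text
(no output)
```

View pics/top7.png

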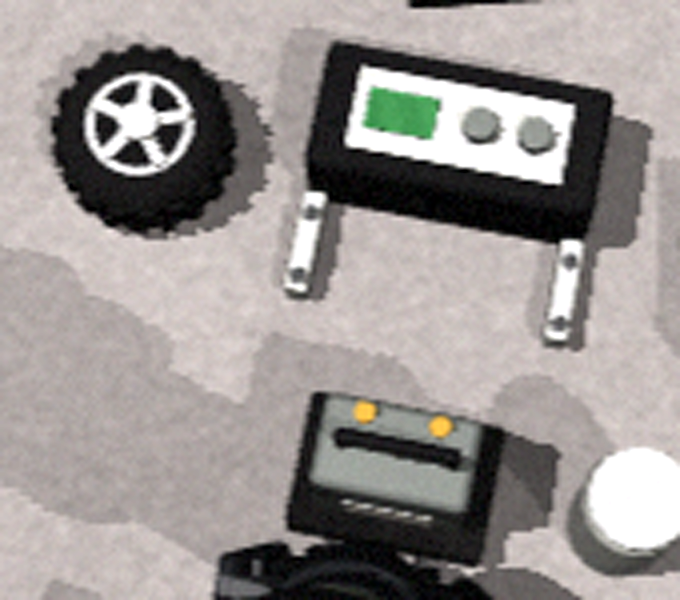

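View pics/scene7.png

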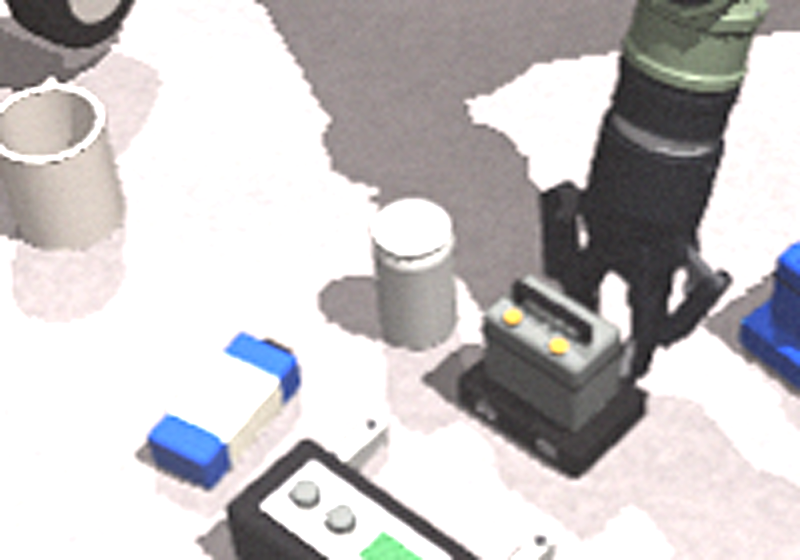

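The push tripped at 25 N after only about 6 mm of box travel, with the TCP down at z = 3.7 mm, so the fingertips probably touched the table. The box is still upright and straight. I'll back off, raise the fingers a little and watch z.

```bash
cat > s6.py <<'E'
from geo import *
x=tob(bot.read_position())[0]
bot.move_linear(tow(x-.012,0,.009).tolist(),speed=.05)
bot.wait(.2);print(tob(bot.read_position()),bot.read_position()[2],bot.read_ft_force())
for xt in(-.155,-.145,-.135,-.12):
    r=bot.move_linear(tow(xt,0,.009).tolist(),speed=.04,until_force=25)
    p=bot.read_position();print(r,tob(p),p[2],bot.read_ft_force())
    if r: break
for c,v in dict(top=(230,130,170,150,4),scene=(180,140,200,140,4)).items():
    overlay(c,bot.camera(c),[],*v,f"pics/{c}8.png")
print(bot.read_clock())
E
python3 s6.py
```

```text
[-1.62993225e-01  4.85221659e-06] 0.0090928943972426 [-0.06059144 -0.31125692 -0.62572189]
False [-1.54439327e-01 -1.56258434e-05] 0.009044737198145872 [-0.66917449 -0.28675749  0.75305516]
False [-1.47725534e-01 -4.48109441e-05] 0.007922060313129562 [-6.69976169  0.36045387  5.91186778]
False [-1.37327038e-01 -1.05861875e-05] 0.0076876614032274845 [-3.81319308  0.98634706 -3.15494532]
False [-1.18531910e-01 -1.75056652e-05] 0.009613169698784306 [-2.29394348  0.18755713 -1.44332195]
21.8667
```

```bash
sleep 1
```

```text
(no output)
```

View pics/top8.png

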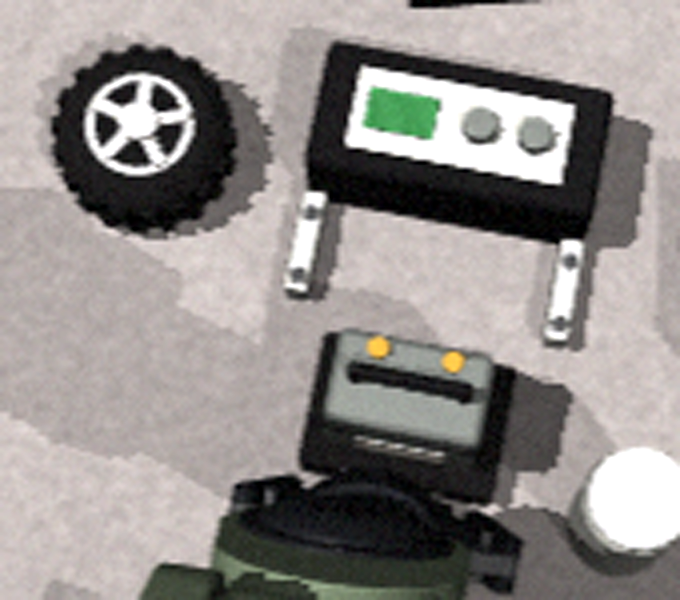

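View pics/scene8.png

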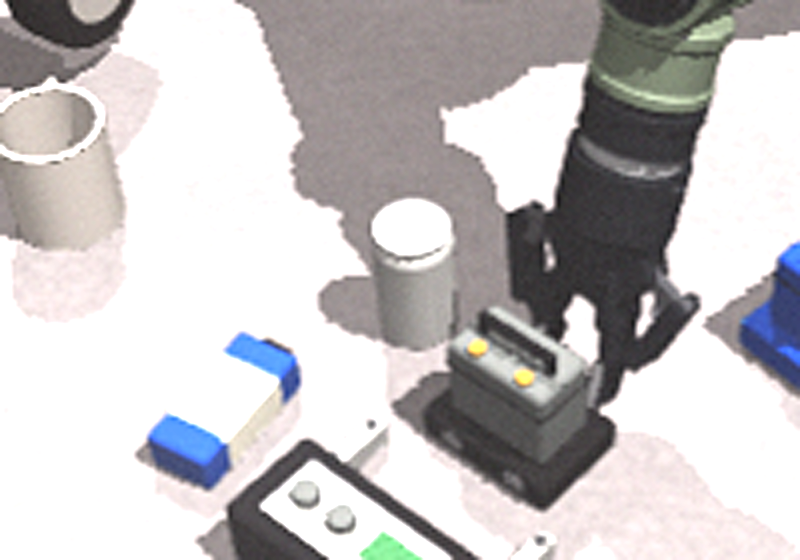

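Sliding well now and centred on the rails, with the +x face midpoint at about (420,352) against a rail-gap midpoint of (425,315). Pushing on to the charger.

```bash
cat > s7.py <<'E'
from geo import *
for xt in(-.09,-.06,-.030):
    r=bot.move_linear(tow(xt,0,.010).tolist(),speed=.035,until_force=22)
    p=bot.read_position();print(r,tob(p),p[2],bot.read_ft_force())
    if r: break
for c,v in dict(top=(230,130,170,150,4),scene=(180,140,200,140,4)).items():
    overlay(c,bot.camera(c),[],*v,f"pics/{c}9.png")
print(bot.read_clock())
E
python3 s7.py
```

```text
True [-1.18736276e-01 -2.65764003e-05] 0.007963876428513008 [-0.66291906  0.19407883  0.06632736]
22.3333
```

```bash
sleep 1
```

```text
(no output)
```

View pics/top9.png

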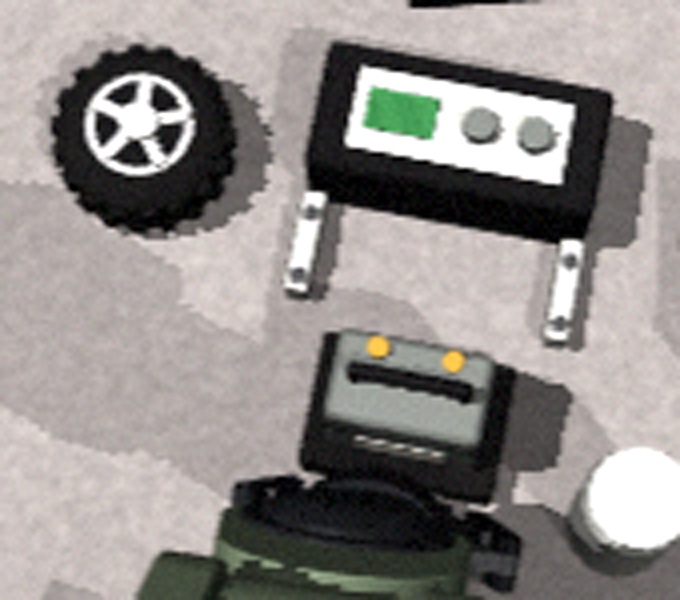

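View pics/scene9.png

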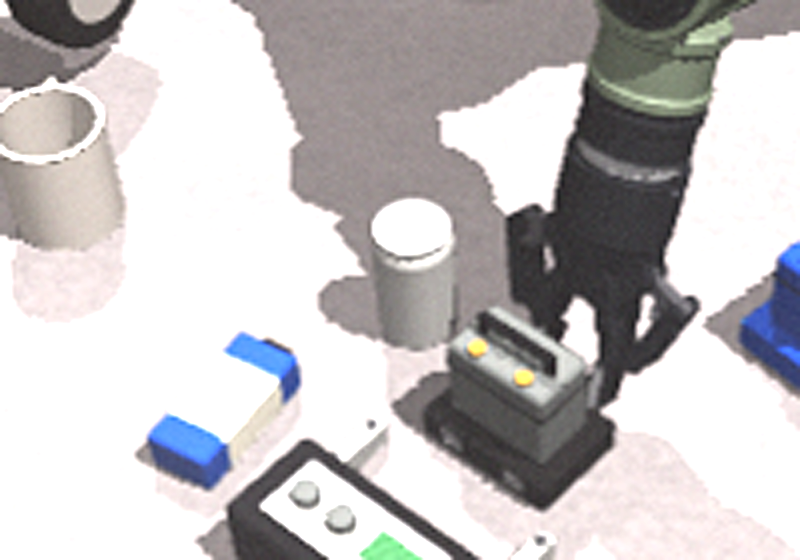

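```bash
cat > s8.py <<'E'
from geo import *
def st(n): 
    p=bot.read_position();f=np.array(bot.read_ft_force());print(n,tob(p).round(4),round(p[2],4),f.round(1),np.round(bot.read_joint_efforts(),1))
st("now");bot.wait(.3);st("later")
bot.move_linear(tow(-.124,0,.010).tolist(),speed=.03);bot.wait(.2);st("back")
for i in range(6):
    r=bot.move_linear(tow(-.124+.003*(i+1),0,.010).tolist(),speed=.02,until_force=40);st(r)
print(bot.read_clock())
E
python3 s8.py
```

```text
now [-0.119 -0.   ] 0.0078 [-0.1 -0.5 -1.1] [  0.  -40.2  15.5  -2.6  -0.1  -0. ]
later [-1.201e-01 -1.000e-04] 0.0072 [-0.3  0.9  0.5] [ -0.  -40.2  15.6  -2.7  -0.1  -0. ]
back [-0.1239 -0.    ] 0.0101 [-0.7  0.  -0.1] [  0.  -39.7  15.6  -2.7  -0.1  -0. ]
False [-0.1206 -0.    ] 0.0101 [-0.1  0.4 -0.2] [ -0.  -40.   15.8  -2.7  -0.1  -0. ]
False [-0.1183 -0.    ] 0.0098 [-1.5  0.4 -0.3] [ -0.1 -40.6  16.6  -3.1  -0.1  -0. ]
False [-0.1181 -0.    ] 0.009 [-7.7  1.2  6.2] [ -0.7 -39.1  20.1  -5.   -0.1  -0. ]
False [-0.1171 -0.    ] 0.0084 [-14.2   2.5  11.9] [ -1.2 -38.2  22.4  -6.4  -0.1  -0. ]
False [-0.1129  0.    ] 0.0085 [-4.4 -0.  -2.1] [ -0.4 -43.3  19.8  -4.5  -0.1  -0. ]
False [-0.1091 -0.    ] 0.0084 [-3.6  1.5 -1.8] [ -0.5 -43.7  20.4  -4.8  -0.1  -0. ]
24.9417
```

The loads show stick-slip: the arm sags slightly under the push, the fingertips drag down on the rubber, and the box then slips. I'll use one continuous push with a slightly rising command and a higher stop threshold.

```bash
cat > s9.py <<'E'
from geo import *
def st(n): 
    p=bot.read_position();f=np.array(bot.read_ft_force());print(n,tob(p).round(4),round(p[2],4),f.round(1))
r=bot.move_linear(tow(-.054,0,.0115).tolist(),speed=.04,until_force=35);st(r)
for c,v in dict(top=(230,130,170,150,4),scene=(180,140,200,140,4)).items():
    overlay(c,bot.camera(c),[],*v,f"pics/{c}10.png")
print(bot.read_clock())
E
python3 s9.py
```

```text
False [-0.0542  0.    ] 0.0115 [-3.1 -0.  -2.7]
26.4917
```

```bash
sleep 1
```

```text
(no output)
```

View pics/top10.png

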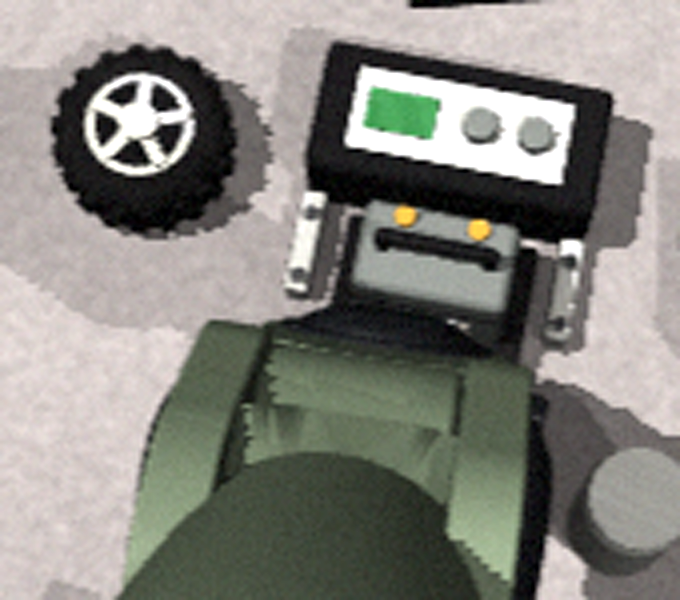

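View pics/scene10.png

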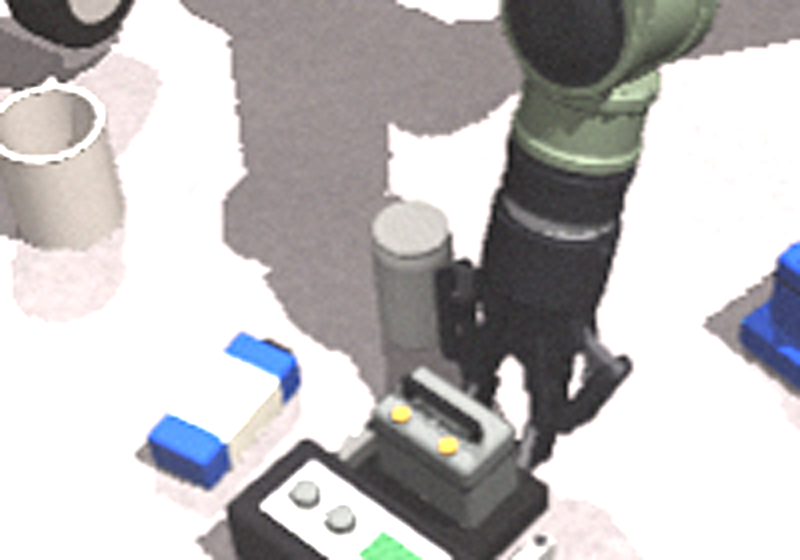

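Box is between the rails, centred, with about 10 mm left. Now the final push against the charger.

```bash
cat > s10.py <<'E'
from geo import *
def st(n): 
    p=bot.read_position();f=np.array(bot.read_ft_force());print(n,tob(p).round(4),round(p[2],4),f.round(1))
r=bot.move_linear(tow(-.032,0,.0125).tolist(),speed=.025,until_force=32);st(r)
print(bot.read_clock())
E
python3 s10.py
```

```text
True [-0.0452 -0.0002] 0.0087 [-0.5  0.1 -0. ]
27.1667
```

```bash
cat > s11.py <<'E'
from geo import *
def st(n): 
    p=bot.read_position();f=np.array(bot.read_ft_force());print(n,tob(p).round(4),round(p[2],4),f.round(1))
st("now")
bot.move_linear(tow(-.049,0,.010).tolist(),speed=.03);bot.wait(.2);st("back")
for i in range(9):
    r=bot.move_linear(tow(-.049+.002*(i+1),0,.011).tolist(),speed=.02,until_force=32);st(r)
    if r: break
for c,v in dict(top=(230,130,170,150,4),scene=(180,140,200,140,4)).items():
    overlay(c,bot.camera(c),[],*v,f"pics/{c}11.png")
print(bot.read_clock())
E
python3 s11.py
```

```text
now [-0.0452 -0.0002] 0.0087 [-0.5  0.1 -0. ]
back [-0.0488  0.    ] 0.0101 [ 0.   0.5 -0.1]
False [-0.0467 -0.    ] 0.0111 [-0.5 -0.7  0.1]
False [-0.0451 -0.    ] 0.0108 [ 0.7  0.2 -0.5]
False [-0.0448  0.    ] 0.0104 [-4.1  0.5  5.5]
False [-0.0447  0.    ] 0.0099 [-10.9   0.5   8.6]
False [-0.0446  0.0001] 0.0094 [-15.6   1.7  13.7]
False [-0.0445  0.0001] 0.0089 [-21.    2.2  18.3]
False [-0.0445  0.0001] 0.0082 [-25.5   4.3  21. ]
False [-0.0444  0.0002] 0.0076 [-29.7   4.4  24.5]
False [-0.0444  0.0002] 0.007 [-35.4   4.5  29.1]
30.0
```

```bash
sleep 1
```

```text
(no output)
```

View pics/scene11.png

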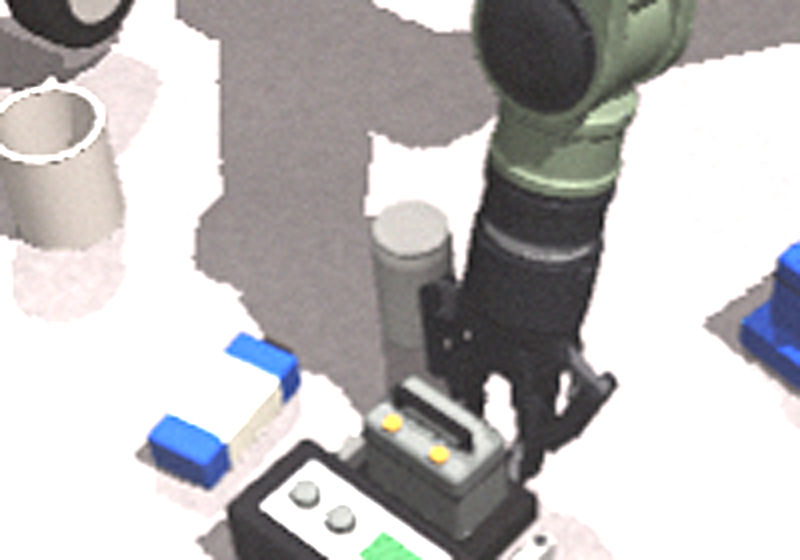

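The force builds to 35 N with x stuck at −44 mm, which matches home. The downward drag could also explain a jam, so I'll retreat and check by eye.

```bash
cat > s12.py <<'E'
from geo import *
bot.move_linear(tow(-.075,0,.012).tolist(),speed=.06)
bot.move_linear(tow(-.17,0,.17).tolist(),speed=.2)
print(bot.read_ft_force(),bot.read_clock())
import os
for c,v in dict(top=(280,130,130,110,5),scene=(220,210,130,100,6)).items():
    im=bot.camera(c);np.save(f"{c}12.npy",im)
    overlay(c,im,[],*v,f"pics/{c}12.png");overlay(c,im,[(bay,BOX,(0,255,255))],*v,f"pics/{c}12o.png")
E
python3 s12.py
```

```text
[-0.10702411  0.75268659  0.1551926 ] 31.9583
```

```bash
sleep 1
```

```text
(no output)
```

View pics/top12.png

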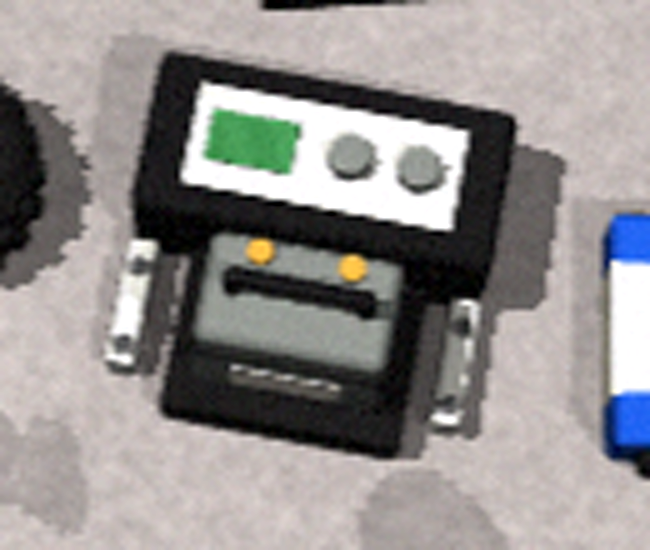

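View pics/scene12.png

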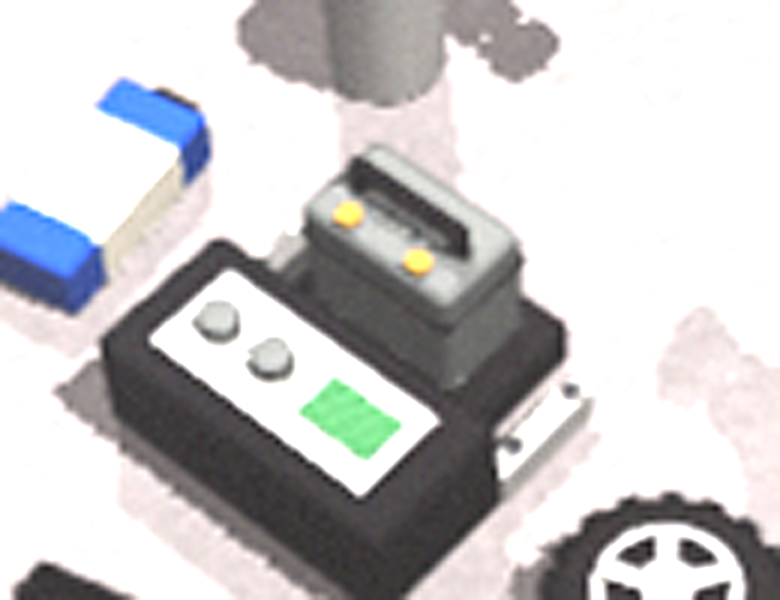

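View pics/top12o.png

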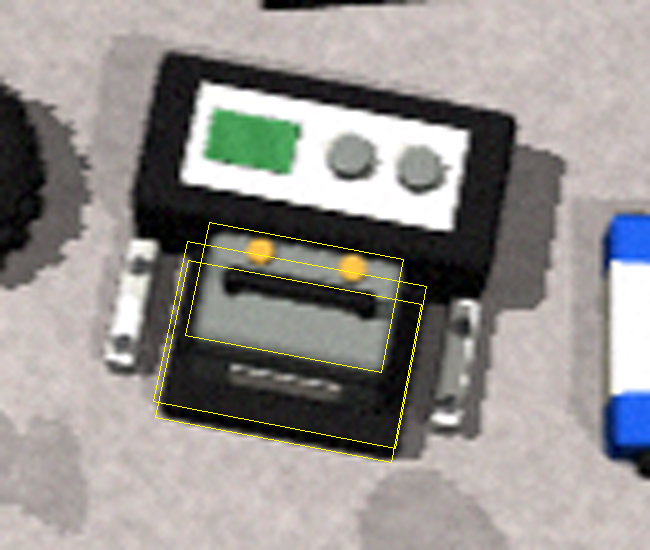

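The overlay of the home pose matches to about 1 px (base front edge (162,415)–(400,457), 0.5° skew). To rule out a jammed 1–2 mm gap, I'll confirm once with a push whose vertical load is trimmed to about zero.

```bash
cat > s13.py <<'E'
from geo import *
def st(n): 
    p=bot.read_position();f=np.array(bot.read_ft_force());print(n,tob(p).round(4),round(p[2],4),f.round(1));return f
bot.move_linear(tow(-.075,0,.012).tolist(),speed=.15)
bot.move_linear(tow(-.050,0,.008).tolist(),speed=.06);st("pre")
x,z=-.050,.008
for i in range(14):
    x+=.0015
    r=bot.move_linear(tow(x,0,z).tolist(),speed=.03,until_force=30);f=st((r,round(z,4)))
    if r or f[0]<-24: break
    z+=np.clip(f[2]*.00012,-.001,.0015)   # trim the vertical load towards zero
print(bot.read_clock())
E
python3 s13.py
```

```text
pre [-0.05 -0.  ] 0.0078 [-0.4 -0.6 -1.2]
(False, 0.008) [-0.0486  0.    ] 0.008 [-0.5  0.  -0. ]
(False, np.float64(0.008)) [-0.0469  0.    ] 0.0081 [-0.5 -0.9  0.8]
(False, np.float64(0.0081)) [-0.0453 -0.    ] 0.0081 [-0.2 -0.3 -0.3]
(False, np.float64(0.008)) [-0.0449  0.    ] 0.0077 [-4.2  1.1  3.2]
(False, np.float64(0.0084)) [-0.0448  0.    ] 0.0076 [-7.7  0.6  5.6]
(False, np.float64(0.0091)) [-0.0447  0.    ] 0.0077 [-10.    2.    6.1]
(False, np.float64(0.0098)) [-0.0446  0.    ] 0.0077 [-11.7   1.    6.8]
(False, np.float64(0.0106)) [-0.0446  0.    ] 0.0078 [-14.9   2.9   6.3]
(False, np.float64(0.0114)) [-0.0446  0.    ] 0.0078 [-16.3   2.3   6.6]
(False, np.float64(0.0122)) [-0.0446  0.    ] 0.0078 [-18.5   2.3   7.4]
(False, np.float64(0.0131)) [-0.0446  0.    ] 0.0079 [-19.9   2.9   6.3]
(False, np.float64(0.0138)) [-0.0445  0.    ] 0.0079 [-22.5   3.6   6.9]
(False, np.float64(0.0147)) [-0.0445  0.    ] 0.0079 [-24.9   2.3   5.8]
37.2583
```

25 N forward with only 6 N down exceeds any table friction (at most about 15 N), so the box must be standing against the charger. I'll retreat, check and hand in.

```bash
cat > s14.py <<'E'
from geo import *
bot.move_linear(tow(-.075,0,.010).tolist(),speed=.06)
bot.move_linear(tow(-.17,0,.17).tolist(),speed=.2)
bot.move_linear(tow(-.22,0,.26).tolist(),speed=.2)
print(bot.read_ft_force(),bot.read_clock())
cv2.imwrite("pics/top14.png",bot.camera("top")[:,:,::-1])
overlay("scene",bot.camera("scene"),[],200,170,200,150,4,"pics/scene14.png")
E
python3 s14.py
```

```text
[-0.26210326  0.7303761   0.08748088] 39.9
```

```bash
sleep 1
```

```text
(no output)
```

View pics/top14.png

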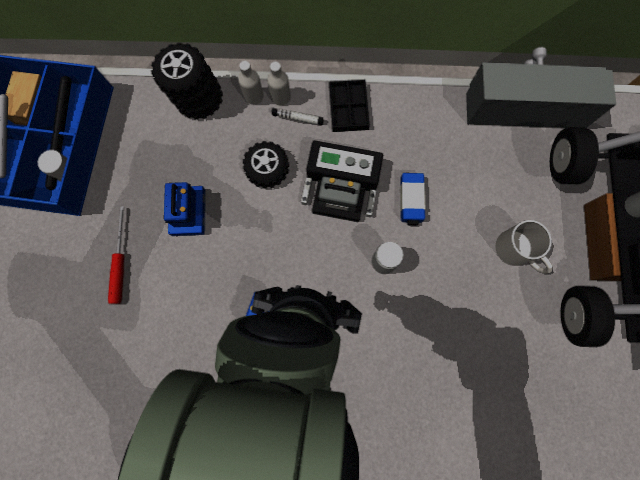

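View pics/scene14.png

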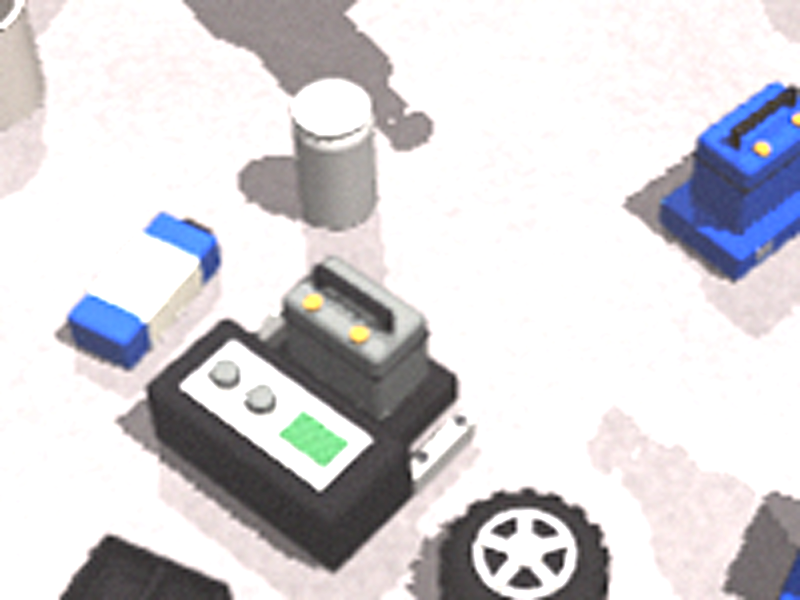

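The box sits in the bay at top px (340,197). The can (389,257), wheel (265,164), pack (413,198), blue boxes, mug and screwdriver are where they started, and the arm is clear.

```bash
python3 -c "
from cell import bot
bot.close_job();print(bot.read_clock())"
```

```text
the job is handed in; nothing more can be done
the job is handed in; nothing more can be done
```

The battery box is in the charging bay, standing against the charger, and the job was handed in at about 40 s of the 70 s allowed. I slid it sideways in two low pushes on its rubber base, which also took out its roughly 13.5° of skew. Then I pushed it in between the rails with both fingers.

**Last checks:**
- **Against the charger:** the box did not move under 25 N forward with only 6 N downward, which is more than table friction could hold. A gap under about 1 mm would not show in the pictures.
- **Position:** the home pose drawn over the picture fits within about 1.5 px, or 1–3 mm. The box is about 0.5° askew and sits about 2.5 mm to the right of centre, clear of both rails.
- **Surroundings:** the last pictures show no other object moved. One blue look-alike was partly hidden behind the arm in the top view but showed in place in the scene view. The arm is clear, with the wrist force near zero.

**What went wrong:** the push into the bay stuck and slipped, because the arm sagged and the fingertips dragged down on the rubber. Two pushes stopped early at their force limits, 25 N and 22 N. I raised the fingers and repeated them. The highest finger load I read was about 46 N (35 N forward and 29 N down), while pressing the box against the charger.

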